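# Get the flashlight out from behind the things on the entry shelf and put it on charge

### The job

Put the flashlight on charge: first clear the coin jar, the key dish and the candle tin, which stand in front of it, onto the bamboo tray, all three together, then lay the flashlight in its white charging cradle with its tail at the raised charging block and its switch up. After that put the jar, the dish and the tin back, each upright where it stood before; set everything down gently and leave the other things on the shelf alone.

Things in the scene. Friction and masses are not known exactly. Their poses are not given: they have to be found in the camera images.
- flashlight: Grey flashlight lying flat, 200 mm long (all sizes in mm). Origin: underside, below mid-grip; +x to the lens, +z up (orange switch on top, x +46). Round grip 38 in diameter, axis 26 above the underside, x -65 to +67: close the fingers along y at x 0. It rests on octagonal ends, 52 wide and high: grey head x +67 to +115, short dark grey tail cap x -85 to -65. About 260 g, centre of mass at x +15.
- jar: Glass jar with copper coins in it and a flat steel lid, upright cylinder 64 mm in diameter, 64 high overall (lid 60 in diameter, the top 14). Origin: centre of underside. About 240 g.
- key_dish: Cream ceramic key dish, open rectangular, 80 long (its x) by 60 wide (its y) by 30 high, walls 6 thick, a flat bunch of brass keys fixed in it. Origin: centre of underside. Its outer side walls are upright: hold it across the 60 mm width. About 220 g.
- candle_tin: Squat brass candle tin with white paper band, closed, upright cylinder 60 mm in diameter, 58 high. Origin: centre of underside. About 200 g.
- tray: Fixed bamboo valet tray with dark felt floor, the side area: 220 (its x) by 230 mm (its y), floor 5 above the shelf, rim 5 wide and 10 high overall. Origin: centre of its underside, on the shelf. It holds the three things at once when they stand, say, at x, y = +-50.
- cradle: Fixed white charging cradle: a trough along its x, floor 6 and rims 14 mm above the shelf, inside 68 wide, x -93 to +123. At the -x end a charging block, 26 long, 40 high, with contact and green lamp: the tail goes there, the lens to +x. Origin: shelf level; the flashlight lies right with its origin above the cradle's origin and both x axes agreeing.
- glasses_case: Bystander: dark red glasses case, 145 (its x) by 58 by 44 mm high. Origin: centre of underside.
- sanitizer: Bystander: amber pump bottle, 52 in diameter, 134 mm high. Origin: centre of underside.
- brush: Bystander: brown wooden clothes brush, 125 (its x) by 44 by 32 mm high. Origin: centre of underside.

How it is judged:
On the way, in this order (a step that is already met when the one before it is completed fails the run):
1. jar, key dish and candle tin all stand upright in the tray (x of jar in the frame of tray between -0.085 and 0.085 m and y of jar in the frame of tray between -0.09 and 0.09 m and z of jar in the frame of tray between -0.001 and 0.011 m and angle between each of jar, key_dish, candle_tin's own z axis and vertical below 0.15 rad and x of key_dish in the frame of tray between -0.085 and 0.085 m and y of key_dish in the frame of tray between -0.09 and 0.09 m and z of key_dish in the frame of tray between -0.001 and 0.011 m and x of candle_tin in the frame of tray between -0.085 and 0.085 m and y of candle_tin in the frame of tray between -0.09 and 0.09 m and z of candle_tin in the frame of tray between -0.001 and 0.011 m), for 0.2 s.
2. the flashlight lies in the cradle, tail at the charging block, let go (x of flashlight in the frame of cradle between -0.014 and 0.014 m and y of flashlight in the frame of cradle between -0.014 and 0.014 m and z of flashlight in the frame of cradle between 0.001 and 0.011 m and angle between the x axis of flashlight and the x axis of cradle, either way round below 0.2 rad and angle between flashlight's own z axis and vertical below 0.15 rad and contact force between the fingers and flashlight below 0.1 N), for 0.2 s.
At the end, for the whole second after the job is handed in: The flashlight lies flat in the cradle, lens away from the charging block (within 14 mm and 0.2 rad), switch up; jar, key dish and candle tin each stand upright within 15 mm of where they stood at the start; all let go and at rest (all of step 2 and distance of each of jar, key_dish, candle_tin from where it was at the start of the episode below 0.015 m and angle between each of jar, key_dish, candle_tin's own z axis and vertical below 0.1 rad and contact force between the fingers and jar below 0.1 N and contact force between the fingers and key_dish below 0.1 N and contact force between the fingers and candle_tin below 0.1 N and linear speed of each of jar, key_dish, candle_tin, flashlight below 0.02 m/s); the robot touches nothing.
It fails at once if a bystander (glasses case, sanitizer bottle or clothes brush) is shifted more than 20 mm (distance of any of glasses_case, sanitizer, brush from where it was at the start of the episode above 0.02 m).
It fails at once if jar, key dish, candle tin or flashlight is tipped over (more than 35 degrees) (angle between any of jar, key_dish, candle_tin, flashlight's own z axis and vertical above 0.61 rad).
It fails at once if jar, key dish, candle tin or flashlight is dropped or knocked (faster than 0.6 m/s while not held) ((linear speed of jar above 0.6 m/s and contact force between the fingers and jar below 0.05 N) or (linear speed of key_dish above 0.6 m/s and contact force between the fingers and key_dish below 0.05 N) or (linear speed of candle_tin above 0.6 m/s and contact force between the fingers and candle_tin below 0.05 N) or (linear speed of flashlight above 0.6 m/s and contact force between the fingers and flashlight below 0.05 N)).
It also fails if it takes over 138 s, if anything falls off the work surface, if the arm or the gripper's body presses on something with over 40 N, if the wrist force passes 120 N, or if a joint passes its speed limit or range.

### The arm

A 7-joint arm with a two-finger parallel gripper is mounted at the origin on the work surface. World frame = base frame: x ahead of the robot, y to its left, z up, the work surface at z = 0. Lengths are in m, angles in rad, forces in N, time in s.
With the tool pointing down it reaches from about 0.35 to 0.9 m from the base axis. Payload 8.1 kg.
Tool frame: the origin (TCP) lies at the very end of the fingers, on their centre line; the grasp point (between the pads) lies 19 mm behind it; z points along the fingers, y is the line along which they close (so a half turn about z gives the same grasp; the last joint's range is limited). The gripper opens to 92 mm and grips with 3 to 60 N. Pads are 19 mm wide; open, the fingers measure 130 mm over their backs; the gripper's body (75 mm by 190 mm) begins 47 mm behind the grasp point.
Start: joints at [-1.446, 0.434, 0.025, 1.573, -0.012, 1.134, -0.075], TCP at [0.141, 0.609, 0.227] pointing down, gripper open.
Joint ranges: [-2.62, 2.62], [-0.44, 2.09], [-1.27, 1.32], [0.08, 2.57], [-1.32, 4.46], [0.12, 2], [-2.74, 2.74]. Speed limits (rad/s): [2.22, 2.22, 3.01, 3.01, 3.14, 3.14, 3.14].

### API

Orientations are given as a rotation vector (axis times angle).
In Python, from cell import arm gives the robot as it stands.
- The arm moves only by the tool jog_arm, never from a script. Its argument "rows" is a list of rows, each a list of 3 entries, a list of its own where there are three numbers: the shift along the world's x, y, z in cm, then the turn, a rotation vector about the world's x, y, z in degrees, then the opening, from 0 (shut) to 1 (fully open). A call has 1 to 8 rows; each row is the pose to reach, as a shift and turn from the pose commanded when the call began; what a row does not reach only later rows make up. A row lasts 1/8 s, in which the tool goes at most 62.5 mm and 10.7 degrees, less where a joint would pass 70% of its speed; a pose out of reach is approached as far as the arm can. A call with a gripper value outside its range is refused whole. The fingers move at their own pace and stop on an object; "newtons" is the grip in N (left out, the last holds). Time passes only in rows, so rows that repeat a pose let the fingers close. It gives the time, the measured TCP pose, the force, the opening and the grip force at its end, in the units of the state.
- arm.observe(): the state, without advancing time (a new reading comes with each control period).
- arm.get_image(name): name is "side" or "top" or "wrist"; returns a dict with "img" (420x560x3 uint8, red, green, blue), "depth" (420x560 float32, m along the optical axis (not along the pixel's ray), 0 where there is no reading), "fx", "fy", "cx", "cy" (pixels), "dist_coeffs" ([k1, k2, p1, p2, k3] as OpenCV has them; the pictures are not rectified), "rvec" (rotation vector, rad) and "tvec" (3), from world to camera coordinates, as OpenCV has them; the wrist camera has in their place "mount" (4x4, takes a point from camera to tool coordinates, whose origin is the TCP and whose axes are the flange's). Camera axes: x right, y down, z forward; pixel columns grow to the right and rows downward; lengths in m; the calibration is good to about 2 mm. A picture is of the moment at which its call begins: read the wrist's pose just before it.
- arm.sign_off(): hands the job in; it is judged then, once.
The state is a dict: "clock": time; "joints": joint angles; "dq": joint speeds; "joint_efforts": joint torques, N m; "position": TCP position; "ee_rot": TCP orientation; "force": force on the tool from outside, world axes, zero at the start; "ft_torque": the same for the moment, N m; "width": opening from 0.0 (shut) to 1.0 (fully open); "gripper_force": force on a finger pad.
Only numpy, scipy, OpenCV 4.12 (cv2) and the standard library are available. Lean on these libraries where they do the work, as an engineer would, in place of code of your own. Each camera call takes 0.05 s, during which the arm holds its last target. There are 200 camera calls.

## Working session

There is one attempt and no reset: what is moved stays moved. The work goes in short steps, Python scripts to look and compute and a tool call to move; the robot and the scene stay as the last step left them, time stands still between calls to the robot, and variables do not carry over. Pictures are saved under pics/ and viewed, at most 14 in all, crops included, and the job is handed in when it is done.

Besides the shell and the picture viewer there is one more tool, called after "Call:" in YAML: its name, and indented under it one key for each argument. jog_arm: Moves the arm, as the interface text tells. Its arguments: {"type":"object","properties":{"rows":{"type":"array","items":{"type":"array"}},"newtons":{"type":"number"}},"required":["rows"]}

```bash
mkdir -p pics; ls; cat > h.py <<'E'
import numpy as np, cv2
from cell import arm
def save(n,f):
    d=arm.get_image(n); cv2.imwrite('pics/'+f+'.png',d['img'][:,:,::-1]); np.save('pics/'+f+'.npy',d,allow_pickle=True); return d
def load(f): return np.load('pics/'+f+'.npy',allow_pickle=True).item()
def rays(d,px):
    K=np.array([[d['fx'],0,d['cx']],[0,d['fy'],d['cy']],[0,0,1.]])
    u=cv2.undistortPoints(np.float64(px).reshape(-1,1,2),K,np.float64(d['dist_coeffs'])).reshape(-1,2)
    r=np.c_[u,np.ones(len(u))]
    if 'rvec' in d and d['rvec'] is not None:
        R=cv2.Rodrigues(np.float64(d['rvec']))[0]; t=np.float64(d['tvec']).ravel(); return -R.T@t, r@R
    s=d['state']; R=cv2.Rodrigues(np.float64(s['ee_rot']))[0]; M=np.array(d['mount'])
    return R@M[:3,3]+np.array(s['position']), r@M[:3,:3].T@R.T
def onz(d,px,z):
    o,r=rays(d,px); return o+r*((z-o[2])/r[:,2])[:,None]
def pts(d):
    h,w=d['depth'].shape; v,u=np.mgrid[:h,:w]
    o,r=rays(d,np.c_[u.ravel(),v.ravel()]); return (o+r*d['depth'].reshape(-1,1)).reshape(h,w,3)
E
python3 - <<'E'
from h import *
s=arm.observe(); print(s)
for n in('top','side'):
    d=save(n,n+'0'); print(n,d['fx'],d['rvec'],d['tvec'],rays(d,[[280,210]])[0])
E
```

```text
pics
{'clock': 0.0, 'joints': array([-1.44561214,  0.43519742,  0.02496207,  1.57408415, -0.01158933,
        1.13395301, -0.07508985]), 'dq': array([-4.05509752e-04,  4.89976780e-06,  1.55174553e-04,  3.75360155e-04,
        7.95049298e-04,  1.08780233e-04, -6.49325124e-04]), 'joint_efforts': array([ 1.39032003e-03, -6.67848086e+01,  9.86157395e-01, -3.14446735e+01,
       -6.02339557e-02,  4.30500624e-02,  1.87824385e-04]), 'position': array([0.14107835, 0.60836837, 0.22596571]), 'ee_rot': array([-3.57096537e-01, -3.12120161e+00,  2.35126138e-03]), 'force': array([-0.53883413,  0.38204154,  0.16857375]), 'ft_torque': array([-0.02629772,  0.00850859,  0.06992632]), 'gripper_force': 0.0, 'width': 0.9994567113318648}
top 505.9025317106129 [ 2.18179162 -2.170292    0.07971257] [-0.01328924  0.58408573  1.1209937 ] [ 0.49123646 -0.01965907  1.16458571]
side 501.18950754968085 [ 2.09403608 -0.72907036  0.36805348] [-0.43928887  0.23664451  0.74677389] [ 0.05695053 -0.64208732  0.62540155]
```

View pics/top0.png

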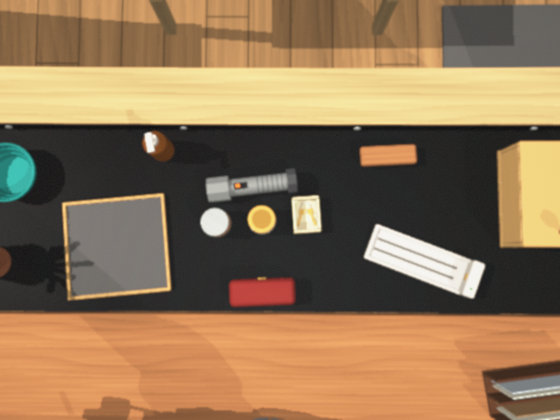

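View pics/side0.png

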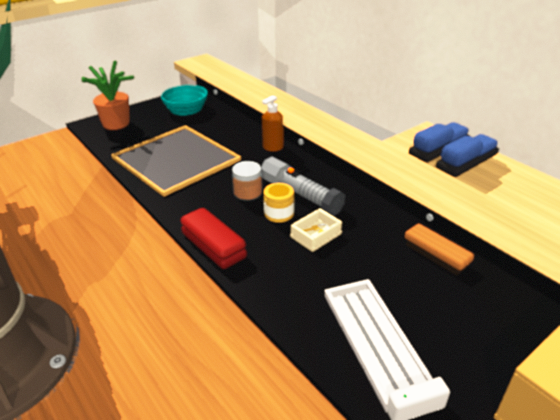

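The top view shows the jar (215,222), the tin (261,219) and the dish (306,214) in front of the flashlight, whose head is at (217,188) and tail at (292,180). The tray is around (117,247). The cradle is around (425,262), with its block at (473,280) lower right. The side view agrees, with the flashlight's head towards the tray. Next I'll measure.

```bash
cat > m.py <<'E'
from h import *
d=load('top0'); P=pts(d); hsv=cv2.cvtColor(d['img'],cv2.COLOR_RGB2HSV)
s=load('side0'); 
def reg(n,u0,v0,u1,v1,zlo,zhi,z=None):
    m=np.zeros(P.shape[:2],bool); m[v0:v1,u0:u1]=1
    m&=(P[...,2]>zlo)&(P[...,2]<zhi); q=P[m]
    (c,wh,a)=cv2.minAreaRect((q[:,:2]*1000).astype(np.float32))
    print(n,len(q),'zmed %.3f zmax %.3f'%(np.median(q[:,2]),q[:,2].max()),'rect c',np.round(c,1),'wh',np.round(wh,1),'a %.1f'%a,'mean',np.round(q.mean(0)*1000,1))
print('shelf z',[np.round(P[v,u],3) for u,v in((330,270),(200,290),(340,140),(480,200),(300,90),(300,330),(520,190),(115,245))])
reg('jar',195,200,235,245,.055,.075)
reg('tin',242,200,280,240,.048,.07)
reg('dish',285,190,325,240,.022,.04)
reg('flash',200,165,300,205,.03,.07)
reg('tray',50,185,180,305,.006,.02)
reg('cradle',355,220,495,305,.010,.02)
reg('block',355,220,495,305,.030,.05)
reg('brush',350,135,425,175,.022,.05)
reg('case',220,270,305,315,.03,.06)
reg('san',135,120,185,170,.05,.15)
E
python3 m.py
```

```text
shelf z [array([ 0.453, -0.14 , -0.001]), array([0.406, 0.156, 0.003]), array([ 0.754, -0.164,  0.002]), array([ 0.615, -0.483,  0.002]), array([ 0.862, -0.069,  0.034]), array([ 0.318, -0.071, -0.001]), array([ 0.626, -0.528,  0.098]), array([0.508, 0.353, 0.003])]
jar 588 zmed 0.064 zmax 0.071 rect c [559.2 118.7] wh [58.9 58.5] a 46.0 mean [559.3 118.6  63.8]
tin 573 zmed 0.058 zmax 0.064 rect c [566.5  17.1] wh [58.2 57.5] a 45.4 mean [566.   16.7  58.3]
dish 332 zmed 0.029 zmax 0.038 rect c [587.4 -80.1] wh [96.9 66. ] a 6.0 mean [582.7 -81.7  29.2]
flash 1690 zmed 0.044 zmax 0.059 rect c [630.8  36.9] wh [ 80.6 203.3] a 6.7 mean [642.4  42.7  44.1]
tray 4816 zmed 0.008 zmax 0.017 rect c [505.4 350.5] wh [263.6 283.5] a 2.7 mean [503.9 349.2   8.1]
cradle 813 zmed 0.014 zmax 0.020 rect c [ 480.5 -337.1] wh [231.6  81.7] a 68.9 mean [ 482.9 -330.8   13.8]
block 489 zmed 0.039 zmax 0.046 rect c [ 437.8 -447.9] wh [28.3 81.9] a 69.4 mean [ 437.9 -447.3   39.1]
brush 1064 zmed 0.032 zmax 0.040 rect c [ 714.9 -268.7] wh [ 45.2 125.3] a 3.6 mean [ 714.  -267.2   31.5]
case 1712 zmed 0.043 zmax 0.050 rect c [406.   15.3] wh [ 59.  144.3] a 1.3 mean [406.6  14.6  42.4]
san 535 zmed 0.092 zmax 0.140 rect c [727.2 247.2] wh [49.6 50.1] a 48.9 mean [722.4 241.1  98.6]
```

```bash
cat > m2.py <<'E'
from h import *
d=load('top0'); hsv=cv2.cvtColor(d['img'],cv2.COLOR_RGB2HSV)
def reg(n,box,cond,z):
    u0,v0,u1,v1=box; m=np.zeros(hsv.shape[:2],np.uint8); m[v0:v1,u0:u1]=cond(hsv[v0:v1,u0:u1].astype(int))
    cs=cv2.findContours(m,cv2.RETR_EXTERNAL,cv2.CHAIN_APPROX_NONE)[0]; c=max(cs,key=cv2.contourArea).reshape(-1,2)
    q=onz(d,c,z)[:,:2]*1000; r=cv2.minAreaRect(q.astype(np.float32)); print(n,np.round(r[0],1),np.round(r[1],1),round(r[2],1)); return q,c
reg('dish',(285,190,328,240),lambda h:(h[...,2]>120),.03)
reg('tray',(50,185,180,305),lambda h:(h[...,2]>90)&(h[...,1]>60),.01)
q,c=reg('flash',(198,160,303,207),lambda h:(h[...,2]>45),.026)
reg('head',(198,160,303,207),lambda h:(h[...,2]>105)&(h[...,1]<60),.04)
q,c=reg('switch',(225,175,250,200),lambda h:(h[...,1]>140)&(h[...,2]>120),.047)
reg('cradle',(355,215,495,305),lambda h:(h[...,2]>120),.014)
E
python3 m2.py; python3 - <<'E'
import cv2
a=cv2.imread('pics/top0.png')[155:245,190:330]; cv2.imwrite('pics/c.png',cv2.resize(a,None,fx=5,fy=5,interpolation=2))
E
```

```text
dish [578.9 -83.2] [84.3 64.1] 4.2
tray [505.5 348.5] [226.4 236.7] 5.6
flash [644.6  41.7] [ 61.8 211.7] 6.7
head [642.8  42.6] [ 53.1 199.6] 6.7
switch [641.5  70.2] [ 9.  11.2] 0.3
cradle [ 475.3 -348.9] [261.8  86.8] 69.8
```

View pics/c.png

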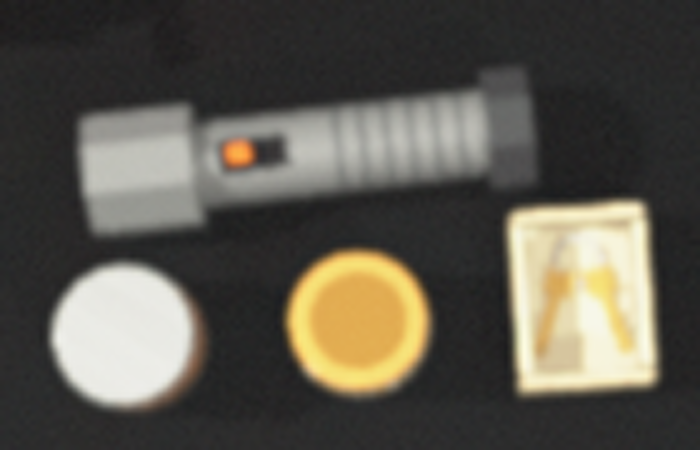

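Call:
jog_arm:
  rows:
    - [[41.8,-48.9,-6],[0,0,13],1]
    - [[41.8,-48.9,-6],[0,0,13],1]
    - [[41.8,-48.9,-6],[0,0,13],1]
    - [[41.8,-48.9,-6],[0,0,13],1]
    - [[41.8,-48.9,-6],[0,0,13],1]
    - [[41.8,-48.9,-6],[0,0,13],1]
    - [[41.8,-48.9,-6],[0,0,13],1]
    - [[41.8,-48.9,-6],[0,0,13],1]
  newtons: 25

```text
clock: 1.1
position: [0.4656, 0.2288, 0.1801]
ee_rot: [-0.001, -3.142, -0.0]
force: [0.3, 0.4, -0.2]
width: 0.999
gripper_force: 0.0
```

Call:
jog_arm:
  rows:
    - [[9.3,-11,-1],[0,0,0],1]
    - [[9.3,-11,-1],[0,0,0],1]
    - [[9.3,-11,-1],[0,0,0],1]
    - [[9.3,-11,-1],[0,0,0],1]

```text
clock: 1.6
position: [0.5578, 0.1193, 0.1698]
ee_rot: [-0.006, -3.141, 0.001]
force: [-0.8, 0.3, -0.1]
width: 1.002
gripper_force: 0.0
```

```bash
python3 - <<'E'
from h import *
s=arm.observe(); d=arm.get_image('wrist'); d['state']=s; np.save('pics/w1.npy',d,allow_pickle=True); cv2.imwrite('pics/w1.png',d['img'][:,:,::-1]); print(s['position'],s['ee_rot'])
P=pts(d)
q=P[(P[...,2]>.055)&(P[...,2]<.07)&(d['depth']>0)]; print(len(q),np.median(q,0))
E
```

```text
[0.55784788 0.1192602  0.16979258] [-5.69419217e-03 -3.14075606e+00  8.31589628e-04]
6816 [0.56105366 0.09564987 0.06215569]
```

View pics/w1.png

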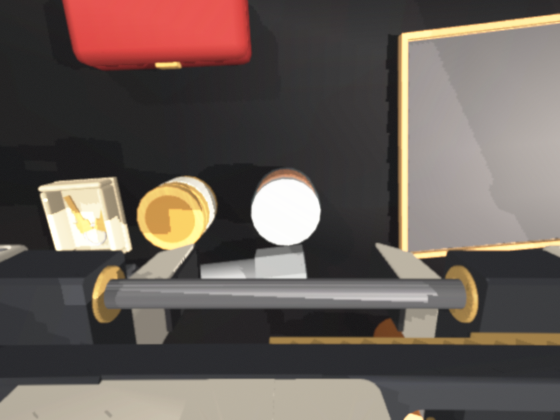

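The wrist view shows the jar lid at (286,208), the tin top at (173,214) and the dish at (87,218), with the fingers below them. I'll use it to cross-check the positions.

```bash
python3 - <<'E'
from h import *
d=load('w1'); P=pts(d); 
def reg(n,b,lo,hi):
    u0,v0,u1,v1=b; m=np.zeros(P.shape[:2],bool); m[v0:v1,u0:u1]=1; m&=(P[...,2]>lo)&(P[...,2]<hi)&(d['depth']>0); q=P[m]
    c,w,a=cv2.minAreaRect((q[:,:2]*1000).astype(np.float32)); print(n,len(q),np.round(c,1),np.round(w,1),a,q[:,2].mean())
reg('jar',(245,160,330,246),.056,.072); reg('tin',(130,175,222,246),.05,.066); reg('dish',(36,170,134,254),.024,.037)
E
```

```text
jar 3584 [559.1 119.4] [58.9 58.8] 81.83760833740234 0.06338379472253965
tin 3329 [564.   17.8] [58.4 55.4] 89.756591796875 0.057441581599423766
dish 1384 [575.  -83.3] [70.5 61. ] 3.8473753929138184 0.027849290652388864
```

Call:
jog_arm:
  rows:
    - [[0.1,0,-5],[0,0,0],1]
    - [[0.1,0,-10],[0,0,0],1]
    - [[0.1,0,-13],[0,0,0],1]
    - [[0.1,0,-15.3],[0,0,0],1]
    - [[0.1,0,-15.3],[0,0,0],1]
    - [[0.1,0,-15.3],[0,0,0],0.6]
    - [[0.1,0,-15.3],[0,0,0],0.5]
    - [[0.1,0,-15.3],[0,0,0],0.5]

```text
clock: 2.65
position: [0.5591, 0.1207, 0.0182]
ee_rot: [0.001, 3.14, 0.001]
force: [-0.0, 0.1, 0.3]
width: 0.721
gripper_force: 0.0
```

Call:
jog_arm:
  rows:
    - [[0,0,0],[0,0,0],0.4]
    - [[0,0,0],[0,0,0],0.4]
    - [[0,0,1],[0,0,0],0.4]
    - [[0,0,3],[0,0,0],0.4]
    - [[0,0,6],[0,0,0],0.4]

```text
clock: 3.28
position: [0.5578, 0.1201, 0.0776]
ee_rot: [-0.002, -3.14, 0.001]
force: [0.7, 0.0, -2.5]
width: 0.691
gripper_force: 25.0
```

Call:
jog_arm:
  rows:
    - [[0,0,5],[0,0,0],0.4]
    - [[-0.2,5,5],[0,0,0],0.4]
    - [[-0.4,11,5],[0,0,0],0.4]
    - [[-0.5,17,5],[0,0,0],0.4]
    - [[-0.7,23,5],[0,0,0],0.4]
    - [[-0.8,27,5],[0,0,0],0.4]
    - [[-0.8,28.3,3],[0,0,0],0.4]
    - [[-0.8,28.3,0],[0,0,0],0.4]

```text
clock: 4.28
position: [0.5505, 0.4045, 0.0769]
ee_rot: [-0.001, 3.141, 0.001]
force: [0.6, -0.7, -2.8]
width: 0.692
gripper_force: 25.0
```

Call:
jog_arm:
  rows:
    - [[0,0,-3],[0,0,0],0.4]
    - [[0,0,-4.5],[0,0,0],0.4]
    - [[0,0,-5.2],[0,0,0],0.4]
    - [[0,0,-5.3],[0,0,0],0.4]

```text
clock: 4.78
position: [0.5509, 0.4032, 0.0246]
ee_rot: [0.002, 3.141, 0.0]
force: [0.3, 0.6, -1.2]
width: 0.692
gripper_force: 25.0
```

Call:
jog_arm:
  rows:
    - [[0,0,-0.2],[0,0,0],0.4]
    - [[0,0,-0.2],[0,0,0],0.4]
    - [[0,0,-0.2],[0,0,0],0.85]
    - [[0,0,-0.2],[0,0,0],0.95]
    - [[0,0,-0.2],[0,0,0],0.95]
    - [[0,0,5],[0,0,0],0.95]
    - [[0,0,11],[0,0,0],1]

```text
clock: 5.65
position: [0.5499, 0.4029, 0.1345]
ee_rot: [-0.001, -3.14, 0.003]
force: [1.1, 1.1, 1.6]
width: 0.988
gripper_force: 0.0
```

Call:
jog_arm:
  rows:
    - [[1.5,-38.5,0],[0,0,0],1]
    - [[1.5,-38.5,0],[0,0,0],1]
    - [[1.5,-38.5,0],[0,0,0],1]
    - [[1.5,-38.5,0],[0,0,0],1]
    - [[1.5,-38.5,0],[0,0,0],1]
    - [[1.5,-38.5,0],[0,0,0],1]
    - [[1.5,-38.5,0],[0,0,0],1]
    - [[1.5,-38.5,-4],[0,0,0],1]

```text
clock: 6.65
position: [0.5684, 0.0173, 0.0965]
ee_rot: [0.006, 3.135, 0.001]
force: [0.1, 0.3, -0.1]
width: 1.0
gripper_force: 0.0
```

Call:
jog_arm:
  rows:
    - [[0,0,-4],[0,0,0],1]
    - [[0,0,-6.5],[0,0,0],1]
    - [[0,0,-7.7],[0,0,0],1]
    - [[0,0,-7.7],[0,0,0],1]
    - [[0,0,-7.7],[0,0,0],0.6]
    - [[0,0,-7.7],[0,0,0],0.4]
    - [[0,0,-7.7],[0,0,0],0.4]
    - [[0,0,-7.7],[0,0,0],0.4]

```text
clock: 7.65
position: [0.5659, 0.0184, 0.0178]
ee_rot: [0.002, 3.141, 0.0]
force: [-0.9, -0.1, 4.0]
width: 0.647
gripper_force: 25.0
```

Call:
jog_arm:
  rows:
    - [[0,0,0],[0,0,0],0.4]
    - [[0,0,0],[0,0,0],0.4]
    - [[0,0,1],[0,0,0],0.4]
    - [[0,0,4],[0,0,0],0.4]
    - [[0,0,8],[0,0,0],0.4]
    - [[0,0,12],[0,0,0],0.4]

```text
clock: 8.4
position: [0.5652, 0.0184, 0.1387]
ee_rot: [-0.002, -3.141, 0.0]
force: [0.6, 0.1, -2.0]
width: 0.652
gripper_force: 25.0
```

Call:
jog_arm:
  rows:
    - [[-1.7,5.5,0],[0,0,0],0.4]
    - [[-3.5,11.5,0],[0,0,0],0.4]
    - [[-5.2,17,0],[0,0,0],0.4]
    - [[-7,23,0],[0,0,0],0.4]
    - [[-8.7,28.5,0],[0,0,0],0.4]
    - [[-10.3,34,0],[0,0,0],0.4]
    - [[-11.4,37.5,0],[0,0,0],0.4]
    - [[-11.4,37.5,-4],[0,0,0],0.4]

```text
clock: 9.4
position: [0.451, 0.3995, 0.0996]
ee_rot: [-0.008, 3.138, 0.01]
force: [1.0, -0.6, -1.9]
width: 0.65
gripper_force: 25.0
```

Call:
jog_arm:
  rows:
    - [[0,0,-4],[0,0,0],0.4]
    - [[0,0,-6.5],[0,0,0],0.4]
    - [[0,0,-7.4],[0,0,0],0.4]
    - [[0,0,-7.5],[0,0,0],0.4]
    - [[0,0,-7.6],[0,0,0],0.4]

```text
clock: 10.02
position: [0.4522, 0.3939, 0.0222]
ee_rot: [0.002, 3.141, 0.002]
force: [0.2, -0.2, -1.8]
width: 0.649
gripper_force: 25.0
```

Call:
jog_arm:
  rows:
    - [[0,0,-0.1],[0,0,0],0.4]
    - [[0,0,-0.15],[0,0,0],0.4]
    - [[0,0,-0.15],[0,0,0],0.85]
    - [[0,0,-0.15],[0,0,0],0.95]
    - [[0,0,-0.15],[0,0,0],0.95]
    - [[0,0,5],[0,0,0],0.95]
    - [[0,0,11],[0,0,0],1]

```text
clock: 10.9
position: [0.451, 0.3928, 0.1315]
ee_rot: [-0.001, -3.14, 0.003]
force: [0.6, 1.5, 0.5]
width: 0.988
gripper_force: 0.0
```

Call:
jog_arm:
  rows:
    - [[12.8,-47.6,0],[0,0,4],1]
    - [[12.8,-47.6,0],[0,0,4],1]
    - [[12.8,-47.6,0],[0,0,4],1]
    - [[12.8,-47.6,0],[0,0,4],1]
    - [[12.8,-47.6,0],[0,0,4],1]
    - [[12.8,-47.6,0],[0,0,4],1]
    - [[12.8,-47.6,0],[0,0,4],1]
    - [[12.8,-47.6,0],[0,0,4],1]

```text
clock: 11.9
position: [0.58, -0.085, 0.1314]
ee_rot: [-0.107, 3.139, -0.0]
force: [1.6, 0.6, 0.2]
width: 1.003
gripper_force: 0.0
```

Call:
jog_arm:
  rows:
    - [[0,0,-2],[0,0,0],1]
    - [[0,0,-7],[0,0,0],1]
    - [[0,0,-11],[0,0,0],1]
    - [[0,0,-11],[0,0,0],1]

```text
clock: 12.4
position: [0.5772, -0.0824, 0.0188]
ee_rot: [0.108, -3.134, -0.001]
force: [-0.5, 0.1, 0.8]
width: 1.001
gripper_force: 0.0
```

Call:
jog_arm:
  rows:
    - [[0,0,-0.8],[0,0,0],1]
    - [[0,0,-0.9],[0,0,0],0.7]
    - [[0,0,-0.9],[0,0,0],0.5]
    - [[0,0,-0.9],[0,0,0],0.4]
    - [[0,0,-0.9],[0,0,0],0.4]
    - [[0,0,-0.9],[0,0,0],0.4]
    - [[0,0,-0.9],[0,0,0],0.4]

```text
clock: 13.28
position: [0.58, -0.0826, 0.0128]
ee_rot: [-0.108, 3.139, 0.0]
force: [-0.6, -0.1, 5.8]
width: 0.647
gripper_force: 25.0
```

Call:
jog_arm:
  rows:
    - [[0,0,0],[0,0,0],0.4]
    - [[0,0,1],[0,0,0],0.4]
    - [[0,0,5],[0,0,0],0.4]
    - [[0,0,9],[0,0,0],0.4]
    - [[0,0,12],[0,0,0],0.4]

```text
clock: 13.9
position: [0.5797, -0.0826, 0.1343]
ee_rot: [-0.108, 3.139, -0.0]
force: [0.8, 0.6, -2.7]
width: 0.654
gripper_force: 25.0
```

Call:
jog_arm:
  rows:
    - [[-1,5.5,0],[0,0,0],0.4]
    - [[-2,11.5,0],[0,0,0],0.4]
    - [[-3,17,0],[0,0,0],0.4]
    - [[-4,23,0],[0,0,0],0.4]
    - [[-5,28.5,0],[0,0,0],0.4]
    - [[-6,34,0],[0,0,0],0.4]
    - [[-6.9,38.1,0],[0,0,0],0.4]
    - [[-6.9,38.1,-4],[0,0,0],0.4]

```text
clock: 14.9
position: [0.5107, 0.305, 0.0945]
ee_rot: [-0.119, 3.135, 0.009]
force: [-0.1, -0.9, -3.9]
width: 0.651
gripper_force: 25.0
```

Call:
jog_arm:
  rows:
    - [[0,0,-4],[0,0,0],0.4]
    - [[0,0,-6.5],[0,0,0],0.4]
    - [[0,0,-7.5],[0,0,0],0.4]
    - [[0,0,-7.7],[0,0,0],0.4]
    - [[0,0,-7.7],[0,0,0],0.4]

```text
clock: 15.52
position: [0.5109, 0.2984, 0.0163]
ee_rot: [-0.108, 3.139, 0.001]
force: [-0.3, -1.2, 0.1]
width: 0.653
gripper_force: 25.0
```

Call:
jog_arm:
  rows:
    - [[0,0,0],[0,0,0],0.85]
    - [[0,0,0],[0,0,0],0.95]
    - [[0,0,0],[0,0,0],0.95]
    - [[0,0,5],[0,0,0],0.95]
    - [[0,0,11],[0,0,0],1]
    - [[3,-5,14],[0,0,0],1]
    - [[6,-11,14],[0,0,0],1]
    - [[8,-17,14],[0,0,0],1]

```text
clock: 16.52
position: [0.5893, 0.1347, 0.1562]
ee_rot: [-0.109, 3.138, 0.001]
force: [1.0, -0.5, 0.8]
width: 1.003
gripper_force: 0.0
```

```bash
python3 - <<'E'
from h import *
s=arm.observe(); print(s['joints'],s['position'],s['ee_rot'])
d=save('top','top1')
P=pts(d)
for n,(u0,v0,u1,v1),lo,hi in (('jar',(50,185,180,305),.064,.08),('tin',(50,185,180,305),.058,.0635),('dish',(50,185,180,305),.03,.039)):
    m=np.zeros(P.shape[:2],bool);m[v0:v1,u0:u1]=1;m&=(P[...,2]>lo)&(P[...,2]<hi);print(n,m.sum(),np.median(P[m],0))
E
```

```text
[-0.44315747  0.46589532  0.18520855  1.7244215  -0.10136283  0.95850365
  1.42146373] [0.58932241 0.13472695 0.15615133] [-1.09480368e-01  3.13768845e+00  9.06777786e-04]
jar 808 [0.54299397 0.39907634 0.06811471]
tin 356 [0.45254479 0.39212096 0.061829  ]
dish 91 [0.52017176 0.37361688 0.03453616]
```

View pics/top1.png

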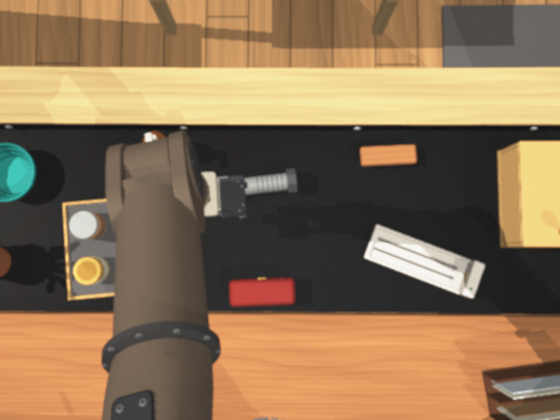

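Top view: the jar (85,224) and the tin (88,270) stand in the tray, and the arm hides the dish. I'll go over the flashlight and look with the wrist camera.

Call:
jog_arm:
  rows:
    - [[1,-2,0],[0,0,-10],1]
    - [[2,-4,0],[0,0,-20],1]
    - [[3,-6,0],[0,0,-30],1]
    - [[4,-8,0],[0,0,-40],1]
    - [[5,-9.5,0],[0,0,-50],1]
    - [[5.5,-9.8,0],[0,0,-60],1]
    - [[5.5,-9.8,0],[0,0,-70],1]
    - [[5.5,-9.8,0],[0,0,-80],1]

```text
clock: 17.58
position: [0.6429, 0.0382, 0.1551]
ee_rot: [-1.942, -2.469, 0.0]
force: [0.3, 0.7, 0.3]
width: 1.006
gripper_force: 0.0
```

Call:
jog_arm:
  rows:
    - [[0,0,0],[0,0,-7.3],1]
    - [[0,0,0],[0,0,-7.3],1]
    - [[0,0,0],[0,0,-7.3],1]

```text
clock: 17.95
position: [0.6429, 0.0382, 0.1552]
ee_rot: [-2.085, -2.35, 0.0]
force: [1.0, -0.1, -0.1]
width: 1.0
gripper_force: 0.0
```

```bash
python3 - <<'E'
from h import *
s=arm.observe(); d=arm.get_image('wrist'); d['state']=s; np.save('pics/w2.npy',d,allow_pickle=True); cv2.imwrite('pics/w2.png',d['img'][:,:,::-1]); print(s['position'],s['ee_rot'],s['joints'])
E
```

```text
[0.64292742 0.0381926  0.15521661] [-2.08531147e+00 -2.34962093e+00  2.21927775e-04] [-0.52254445  0.57632724  0.5899938   1.64303376 -0.36066512  1.03322495
  0.29888006]
```

View pics/w2.png

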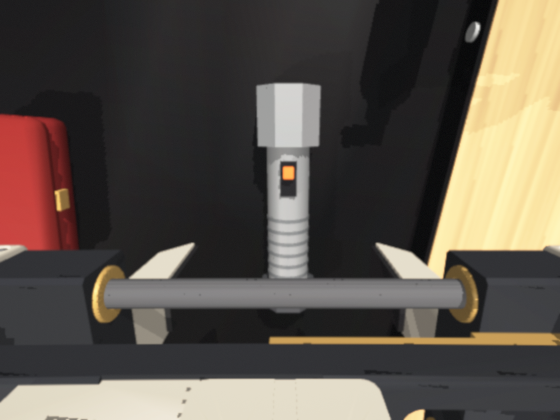

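Wrist view: the flashlight is nearly in line with the tool, with the switch at (289,178) and the head at (289,115). I'll measure the axis.

```bash
python3 - <<'E'
from h import *
d=load('w2'); P=pts(d); m=(P[...,2]>.008)&(P[...,2]<.06)&(d['depth']>0); m[:,:240]=0;m[:,340:]=0;m[245:]=0
q=P[m]; R=cv2.Rodrigues(np.array([0,0,np.radians(96.7)]))[0]; 
c=cv2.minAreaRect((q[:,:2]*1000).astype(np.float32)); print(c,q[:,2].max())
for v in (90,110,130,165,190,220,235):
    k=P[v][m[v]]; print(v,np.round(k.mean(0)[:2]*1000,1),np.round((k[0]+k[-1])[:2]*500,1),len(k))
print(onz(d,[[289,178]],.047),onz(d,[[289,85]],.04))
E
```

```text
((641.4154663085938, 69.34151458740234), (51.928611755371094, 141.7101287841797), 6.874422550201416) 0.054515788670779664
90 [633.6 134.9] [633.6 135.9] 63
110 [635.4 120.1] [635.4 120.6] 63
130 [636.8 104.8] [637.  104.7] 62
165 [640.4  76.1] [640.6  74.8] 42
190 [643.   54.6] [643.4  51.9] 42
220 [646.5  27.4] [646.9  24.1] 39
235 [648.1  13. ] [648.6   9.1] 40
[[0.64284968 0.0660493  0.047     ]] [[0.63390372 0.13942724 0.04      ]]
```

Call:
jog_arm:
  rows:
    - [[0.25,-0.3,-5],[0,0,0],1]
    - [[0.25,-0.3,-9],[0,0,0],1]
    - [[0.25,-0.3,-12],[0,0,0],1]
    - [[0.25,-0.3,-14.1],[0,0,0],1]
    - [[0.25,-0.3,-14.1],[0,0,0],1]
    - [[0.25,-0.3,-14.1],[0,0,0],0.6]
    - [[0.25,-0.3,-14.1],[0,0,0],0.3]
    - [[0.25,-0.3,-14.1],[0,0,0],0.2]
  newtons: 35

```text
clock: 19.0
position: [0.646, 0.0351, 0.0152]
ee_rot: [2.088, 2.346, 0.002]
force: [0.0, 0.3, 0.1]
width: 0.722
gripper_force: 0.0
```

Call:
jog_arm:
  rows:
    - [[0,0,0],[0,0,0],0.2]
    - [[0,0,0],[0,0,0],0.2]
    - [[0,0,0],[0,0,0],0.2]
    - [[0,0,0],[0,0,0],0.2]

```text
clock: 19.5
position: [0.6456, 0.035, 0.0144]
ee_rot: [2.089, 2.346, 0.0]
force: [0.6, 0.2, 1.0]
width: 0.409
gripper_force: 35.0
```

Call:
jog_arm:
  rows:
    - [[0,0,1],[0,0,0],0.2]
    - [[0,0,4],[0,0,0],0.2]
    - [[0,0,9],[0,0,0],0.2]
    - [[0,0,13],[0,0,0],0.2]
    - [[0,0,13],[0,0,0],0.2]

```text
clock: 20.12
position: [0.6475, 0.0347, 0.1481]
ee_rot: [2.087, 2.343, 0.007]
force: [0.1, -0.1, -3.1]
width: 0.413
gripper_force: 35.0
```

```bash
python3 - <<'E'
from h import *
for f,b in (('top0',(355,215,495,305)),('side0',(315,270,455,420))):
    d=load(f); P=pts(d); u0,v0,u1,v1=b; m=np.zeros(P.shape[:2],bool); m[v0:v1,u0:u1]=1
    hs=cv2.cvtColor(d['img'],cv2.COLOR_RGB2HSV); m&=(hs[...,2]>110)&(hs[...,1]<70)
    for nm,lo,hi in (('rim',.0115,.0175),('top',.037,.043)):
        q=P[m&(P[...,2]>lo)&(P[...,2]<hi)]*1000; c=cv2.minAreaRect(q[:,:2].astype(np.float32)); print(f,nm,len(q),np.round(c[0],1),np.round(c[1],1),round(c[2],1))
        e=np.array([.349,.937]); n=np.array([-.937,.349]); r=q[:,:2]-[475,-349]
        print('  along',np.percentile(r@e,[0,1,50,99,100]).round(1),'across',np.percentile(r@n,[0,1,50,99,100]).round(1))
E
python3 - <<'E'
import cv2
a=cv2.imread('pics/side0.png')[270:420,310:460]; cv2.imwrite('pics/c2.png',cv2.resize(a,None,fx=4,fy=4,interpolation=2))
E
```

```text
top0 rim 599 [ 481.6 -334.3] [225.6  81.6] 68.9
  along [-97.2 -95.5  27.3 128.  128.5] across [-41.3 -40.9  -6.2  39.9  40.9]
top0 top 379 [ 437.7 -448.3] [27.6 80.7] 69.4
  along [-119.9 -118.9 -106.3  -93.8  -92.3] across [-40.1 -39.3   0.2  39.9  40.6]
side0 rim 1296 [ 477.7 -344.8] [250.8  82.4] 69.3
  along [-120.7 -119.8    0.7  128.3  130.3] across [-42.1 -41.6  11.6  39.5  40.7]
side0 top 954 [ 437.5 -449.6] [25.7 80.3] 69.1
  along [-120.4 -119.3 -108.5  -95.2  -94.4] across [-40.1 -38.7   0.3  38.3  40.2]
```

View pics/c2.png

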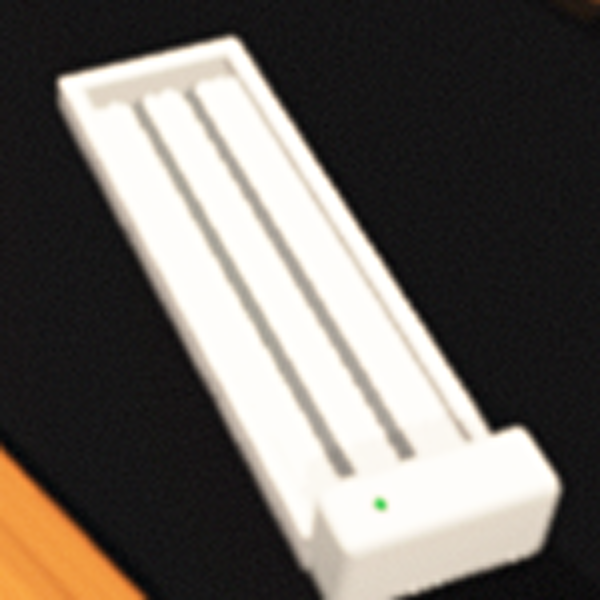

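The side crop shows the cradle block with its green lamp at the near end (lower right), the trough empty. Both views put its origin at (475,-349.5) mm with its x axis at 69.2°.

Call:
jog_arm:
  rows:
    - [[-2.3,-5,0],[0,0,-4],0.2]
    - [[-4.6,-10,0],[0,0,-8],0.2]
    - [[-7,-15.5,0],[0,0,-12],0.2]
    - [[-9.3,-21,0],[0,0,-16],0.2]
    - [[-11.5,-26,0],[0,0,-20],0.2]
    - [[-14,-31.5,0],[0,0,-24],0.2]
    - [[-16.2,-36.3,0],[0,0,-27.6],0.2]
    - [[-16.7,-37.5,0],[0,0,-27.6],0.2]

```text
clock: 21.12
position: [0.4751, -0.3437, 0.1438]
ee_rot: [-2.594, -1.772, 0.004]
force: [-0.4, 0.2, -2.8]
width: 0.416
gripper_force: 35.0
```

Call:
jog_arm:
  rows:
    - [[0,0,-3],[0,0,0],0.2]
    - [[0,0,-6],[0,0,0],0.2]
    - [[0,0,-8],[0,0,0],0.2]
    - [[0,0,-8],[0,0,0],0.2]

```text
clock: 21.62
position: [0.4778, -0.3388, 0.0627]
ee_rot: [-2.585, -1.78, 0.002]
force: [-0.3, 0.6, -2.3]
width: 0.417
gripper_force: 35.0
```

```bash
python3 - <<'E'
from h import *
s=arm.observe();print(s['position'],s['ee_rot'],s['force']); y=cv2.Rodrigues(s['ee_rot'])[0][:,1]; print('closing deg',np.degrees(np.arctan2(y[1],y[0])))
d=save('side','s2')
E
```

```text
[ 0.4777845  -0.33875002  0.06273215] [-2.58512347e+00 -1.77963841e+00  2.03085917e-03] [-0.25646016  0.56698524 -2.30227302]
closing deg -20.911699640360066
```

View pics/s2.png

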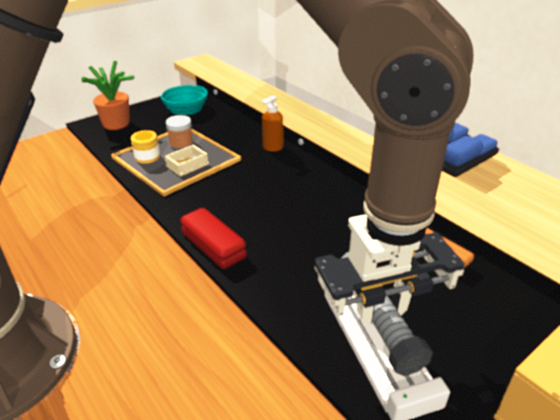

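The side view shows the jar, dish and tin standing in the tray, and the flashlight level above the cradle with its tail (408,352) towards the block. Lowering.

Call:
jog_arm:
  rows:
    - [[0.05,-0.15,-2],[0,0,0],0.2]
    - [[0.05,-0.15,-3.2],[0,0,0],0.2]
    - [[0.05,-0.15,-3.8],[0,0,0],0.2]
    - [[0.05,-0.15,-4.1],[0,0,0],0.2]
    - [[0.05,-0.15,-4.1],[0,0,0],0.2]

```text
clock: 22.3
position: [0.479, -0.3416, 0.0233]
ee_rot: [2.588, 1.78, 0.0]
force: [-0.0, 0.9, -2.9]
width: 0.415
gripper_force: 35.0
```

Call:
jog_arm:
  rows:
    - [[0,0,-0.15],[0,0,0],0.2]
    - [[0,0,-0.25],[0,0,0],0.2]
    - [[0,0,-0.25],[0,0,0],0.2]

```text
clock: 22.68
position: [0.479, -0.3415, 0.0209]
ee_rot: [2.588, 1.78, 0.0]
force: [0.0, 1.2, -3.1]
width: 0.412
gripper_force: 35.0
```

Call:
jog_arm:
  rows:
    - [[0,0,-0.1],[0,0,0],0.2]
    - [[0,0,-0.1],[0,0,0],0.2]
    - [[0,0,-0.1],[0,0,0],0.2]

```text
clock: 23.05
position: [0.4791, -0.3416, 0.0203]
ee_rot: [2.588, 1.78, 0.001]
force: [-1.0, 1.8, 5.4]
width: 0.414
gripper_force: 35.0
```

Contact made. Release and rise.

Call:
jog_arm:
  rows:
    - [[0,0,0],[0,0,0],0.6]
    - [[0,0,0],[0,0,0],0.7]
    - [[0,0,0],[0,0,0],0.7]
    - [[0,0,2],[0,0,0],0.7]
    - [[0,0,7],[0,0,0],0.8]
    - [[0,0,12],[0,0,0],1]
    - [[0,5,14],[0,0,10],1]
    - [[0,11,14],[0,0,20],1]

```text
clock: 24.05
position: [0.4799, -0.2323, 0.1629]
ee_rot: [2.233, 2.202, 0.003]
force: [1.3, 0.9, -0.9]
width: 0.999
gripper_force: 0.0
```

Call:
jog_arm:
  rows:
    - [[0,6,0],[0,0,10],1]
    - [[0,12,0],[0,0,20],1]
    - [[0,18,0],[0,0,30],1]
    - [[0.5,24,0],[0,0,40],1]
    - [[1,30,0],[0,0,50],1]
    - [[2,36,0],[0,0,60],1]
    - [[3.1,42,0],[0,0,70],1]
    - [[3.1,47,0],[0,0,80],1]

```text
clock: 25.05
position: [0.5108, 0.2407, 0.1612]
ee_rot: [0.291, 3.126, 0.001]
force: [0.1, -0.1, -0.1]
width: 1.005
gripper_force: 0.0
```

```bash
python3 - <<'E'
from h import *
s=arm.observe();print(s['position'],s['ee_rot'],s['joints']); y=cv2.Rodrigues(s['ee_rot'])[0][:,1]; print('closing deg',np.degrees(np.arctan2(y[1],y[0])))
d=save('top','top2'); save('side','s3'); P=pts(d); m=np.zeros(P.shape[:2],bool); m[215:305,355:495]=1
hs=cv2.cvtColor(d['img'],cv2.COLOR_RGB2HSV)
m&=(P[...,2]>.026)&~((hs[...,2]>180)); q=P[m]*1000
e=np.array([.355,.935]);n=np.array([-.935,.355]);r=q[:,:2]-[474.8,-349.7]
print(np.percentile(r@e,[0,1,50,99,100]),np.percentile(r@n,[0,1,50,99,100]),q[:,2].max())
a=d['img'][205:310,350:500,::-1]; b=load('s3')['img'][270:420,310:460,::-1]
cv2.imwrite('pics/c3.png',np.hstack([cv2.resize(a,(400,280)),cv2.resize(b,(400,400))[:280]]) )
E
```

```text
[0.51083226 0.24070537 0.16123661] [2.90597743e-01 3.12594501e+00 9.28266696e-04] [-0.71222141  0.40196501  0.23969463  1.82164959 -0.11530243  0.9293683
  0.96340188]
closing deg 79.37778306931712
[-118.55545595  -96.4860872    13.73016689  314.42320818  314.42320818] [-40.89639638 -25.99843656   2.12871697 101.79643978 101.79643978] 1164.5857074041874
```

View pics/c3.png

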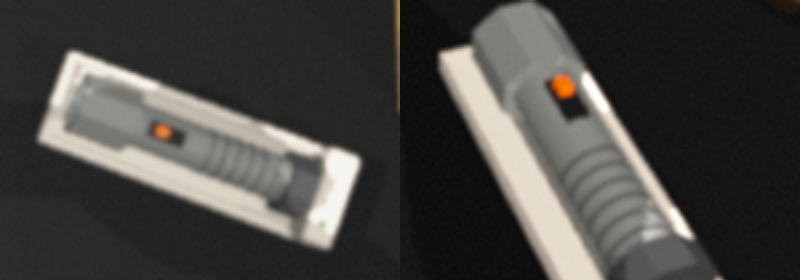

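Both crops show the flashlight inside the trough, switch up, tail at the block. Now the dish goes back.

Call:
jog_arm:
  rows:
    - [[0,3,-1],[0,0,7.3],1]
    - [[0,5.8,-2],[0,0,14.6],1]
    - [[0,5.8,-4],[0,0,14.6],1]
    - [[0,5.8,-8],[0,0,14.6],1]
    - [[0,5.8,-12],[0,0,14.6],1]
    - [[0,5.8,-14.3],[0,0,14.6],1]
    - [[0,5.8,-14.3],[0,0,14.6],1]
    - [[0,5.8,-14.3],[0,0,14.6],0.7]
  newtons: 25

```text
clock: 26.15
position: [0.511, 0.2965, 0.0183]
ee_rot: [-0.099, 3.138, 0.001]
force: [0.9, -0.6, 0.5]
width: 0.932
gripper_force: 0.0
```

Call:
jog_arm:
  rows:
    - [[0,0,0],[0,0,0],0.4]
    - [[0,0,0],[0,0,0],0.4]
    - [[0,0,0],[0,0,0],0.4]
    - [[0,0,0],[0,0,0],0.4]

```text
clock: 26.65
position: [0.5104, 0.297, 0.0175]
ee_rot: [-0.1, 3.139, 0.001]
force: [-0.6, -0.2, 5.4]
width: 0.653
gripper_force: 25.0
```

Call:
jog_arm:
  rows:
    - [[0,0,1],[0,0,0],0.4]
    - [[0,0,5],[0,0,0],0.4]
    - [[0,0,10],[0,0,0],0.4]
    - [[1,-5,12],[0,0,0],0.4]
    - [[2,-11,12],[0,0,0],0.4]
    - [[3,-17,12],[0,0,0],0.4]
    - [[4,-23,12],[0,0,0],0.4]
    - [[5,-28.5,12],[0,0,0],0.4]

```text
clock: 27.65
position: [0.5597, 0.009, 0.1372]
ee_rot: [0.099, -3.14, 0.0]
force: [0.4, 0.4, -3.2]
width: 0.652
gripper_force: 25.0
```

Call:
jog_arm:
  rows:
    - [[1,-5,0],[0,0,0],0.4]
    - [[1.7,-8.5,0],[0,0,0],0.4]
    - [[1.9,-9.5,0],[0,0,0],0.4]
    - [[1.9,-9.5,-4],[0,0,0],0.4]
    - [[1.9,-9.5,-8],[0,0,0],0.4]
    - [[1.9,-9.5,-11],[0,0,0],0.4]
    - [[1.9,-9.5,-12.2],[0,0,0],0.4]
    - [[1.9,-9.5,-12.2],[0,0,0],0.4]

```text
clock: 28.65
position: [0.5789, -0.083, 0.0148]
ee_rot: [0.101, -3.139, -0.001]
force: [0.0, 1.5, -2.3]
width: 0.651
gripper_force: 25.0
```

Call:
jog_arm:
  rows:
    - [[0.05,0,-0.2],[0,0,0],0.4]
    - [[0.05,0,-0.3],[0,0,0],0.4]
    - [[0.05,0,-0.3],[0,0,0],0.4]

```text
clock: 29.02
position: [0.5802, -0.0835, 0.0125]
ee_rot: [-0.1, 3.139, -0.0]
force: [0.4, -0.4, 0.1]
width: 0.653
gripper_force: 25.0
```

Call:
jog_arm:
  rows:
    - [[0,0,0],[0,0,0],0.85]
    - [[0,0,0],[0,0,0],0.9]
    - [[0,0,0],[0,0,0],0.9]
    - [[0,0,5],[0,0,0],0.95]
    - [[0,0,11],[0,0,0],1]
    - [[-1.5,5.5,14],[0,0,-4],1]
    - [[-3,11.5,14],[0,0,-4],1]
    - [[-4.5,17,14],[0,0,-4],1]

```text
clock: 30.02
position: [0.5342, 0.0885, 0.1525]
ee_rot: [0.01, 3.14, 0.001]
force: [1.8, 0.7, 0.7]
width: 0.998
gripper_force: 0.0
```

Call:
jog_arm:
  rows:
    - [[-8.3,30.5,0],[0,0,0],1]
    - [[-8.3,30.5,0],[0,0,0],1]
    - [[-8.3,30.5,0],[0,0,0],1]
    - [[-8.3,30.5,0],[0,0,0],1]
    - [[-8.3,30.5,0],[0,0,0],1]
    - [[-8.3,30.5,0],[0,0,0],1]
    - [[-8.3,30.5,0],[0,0,0],1]

```text
clock: 30.9
position: [0.4514, 0.3912, 0.1515]
ee_rot: [-0.009, -3.141, 0.001]
force: [-0.1, -1.2, -0.8]
width: 0.998
gripper_force: 0.0
```

Call:
jog_arm:
  rows:
    - [[0.05,0.2,-5],[0,0,0],1]
    - [[0.05,0.2,-10],[0,0,0],1]
    - [[0.05,0.2,-12.8],[0,0,0],1]
    - [[0.05,0.2,-12.9],[0,0,0],1]
    - [[0.05,0.2,-12.9],[0,0,0],0.6]
    - [[0.05,0.2,-12.9],[0,0,0],0.4]
    - [[0.05,0.2,-12.9],[0,0,0],0.4]
    - [[0.05,0.2,-12.9],[0,0,0],0.4]

```text
clock: 31.9
position: [0.4523, 0.3938, 0.0236]
ee_rot: [0.01, 3.141, 0.001]
force: [-0.9, -1.1, 5.2]
width: 0.648
gripper_force: 25.0
```

Call:
jog_arm:
  rows:
    - [[0,0,0],[0,0,0],0.4]
    - [[0,0,0],[0,0,0],0.4]

```text
clock: 32.15
position: [0.4523, 0.3939, 0.0236]
ee_rot: [0.01, 3.141, 0.001]
force: [-0.6, -1.0, 6.4]
width: 0.648
gripper_force: 25.0
```

Call:
jog_arm:
  rows:
    - [[0,0,1],[0,0,0],0.4]
    - [[0,0,5],[0,0,0],0.4]
    - [[0,0,11],[0,0,0],0.4]
    - [[1.5,-5,12],[0,0,0],0.4]
    - [[3.2,-10.5,12],[0,0,0],0.4]
    - [[5,-16,12],[0,0,0],0.4]
    - [[6.5,-21.5,12],[0,0,0],0.4]
    - [[8,-27,12],[0,0,0],0.4]

```text
clock: 33.15
position: [0.5322, 0.1217, 0.1433]
ee_rot: [0.01, 3.141, 0.0]
force: [0.9, 0.0, -1.7]
width: 0.65
gripper_force: 25.0
```

Call:
jog_arm:
  rows:
    - [[1.7,-5.3,0],[0,0,0],0.4]
    - [[3,-9.6,0],[0,0,0],0.4]
    - [[3.3,-10.6,0],[0,0,0],0.4]
    - [[3.3,-10.6,-4],[0,0,0],0.4]
    - [[3.3,-10.6,-8],[0,0,0],0.4]
    - [[3.3,-10.6,-11],[0,0,0],0.4]
    - [[3.3,-10.6,-12.3],[0,0,0],0.4]
    - [[3.3,-10.6,-12.3],[0,0,0],0.4]

```text
clock: 34.15
position: [0.5649, 0.0182, 0.0197]
ee_rot: [-0.008, -3.141, -0.0]
force: [0.3, -0.3, 0.1]
width: 0.648
gripper_force: 25.0
```

Call:
jog_arm:
  rows:
    - [[0,0,-0.1],[0,0,0],0.4]
    - [[0,0,-0.1],[0,0,0],0.85]
    - [[0,0,-0.1],[0,0,0],0.9]
    - [[0,0,-0.1],[0,0,0],0.9]
    - [[0,0,5],[0,0,0],0.95]
    - [[0,0,11],[0,0,0],1]
    - [[0,5,13],[0,0,0],1]
    - [[-0.2,11,13],[0,0,0],1]

```text
clock: 35.15
position: [0.5648, 0.1276, 0.1526]
ee_rot: [0.015, 3.137, 0.002]
force: [0.5, 0.6, 0.2]
width: 1.0
gripper_force: 0.0
```

Call:
jog_arm:
  rows:
    - [[-1.2,27.5,0],[0,0,0],1]
    - [[-1.2,27.5,0],[0,0,0],1]
    - [[-1.2,27.5,0],[0,0,0],1]
    - [[-1.2,27.5,0],[0,0,0],1]
    - [[-1.2,27.5,0],[0,0,0],1]
    - [[-1.2,27.5,0],[0,0,0],1]
    - [[-1.2,27.5,0],[0,0,0],1]

```text
clock: 36.02
position: [0.5515, 0.4009, 0.1497]
ee_rot: [0.012, 3.141, -0.002]
force: [0.3, -0.3, 0.5]
width: 1.003
gripper_force: 0.0
```

Call:
jog_arm:
  rows:
    - [[-0.1,0.2,-5],[0,0,0],1]
    - [[-0.1,0.2,-10],[0,0,0],1]
    - [[-0.1,0.2,-12.5],[0,0,0],1]
    - [[-0.1,0.2,-12.6],[0,0,0],1]
    - [[-0.1,0.2,-12.6],[0,0,0],0.6]
    - [[-0.1,0.2,-12.6],[0,0,0],0.4]
    - [[-0.1,0.2,-12.6],[0,0,0],0.4]
    - [[-0.1,0.2,-12.6],[0,0,0],0.4]

```text
clock: 37.02
position: [0.5505, 0.4047, 0.0249]
ee_rot: [0.01, 3.14, 0.001]
force: [-1.1, -0.8, 7.5]
width: 0.693
gripper_force: 25.0
```

Call:
jog_arm:
  rows:
    - [[0,0,0],[0,0,0],0.4]
    - [[0,0,0],[0,0,0],0.4]

```text
clock: 37.28
position: [0.5505, 0.4047, 0.0249]
ee_rot: [0.01, 3.14, 0.001]
force: [-0.8, -1.0, 6.4]
width: 0.696
gripper_force: 25.0
```

Call:
jog_arm:
  rows:
    - [[0,0,1],[0,0,0],0.4]
    - [[0,0,5],[0,0,0],0.4]
    - [[0,0,11],[0,0,0],0.4]
    - [[0.2,-5,12],[0,0,0],0.4]
    - [[0.4,-11,12],[0,0,0],0.4]
    - [[0.6,-17,12],[0,0,0],0.4]
    - [[0.8,-23,12],[0,0,0],0.4]
    - [[0.9,-27,12],[0,0,0],0.4]

```text
clock: 38.28
position: [0.5588, 0.1309, 0.1444]
ee_rot: [0.014, 3.141, -0.001]
force: [0.5, 1.5, -2.2]
width: 0.692
gripper_force: 25.0
```

Call:
jog_arm:
  rows:
    - [[0,-1.5,0],[0,0,0],0.4]
    - [[0,-1.5,-4],[0,0,0],0.4]
    - [[0,-1.5,-8],[0,0,0],0.4]
    - [[0,-1.5,-11],[0,0,0],0.4]
    - [[0,-1.5,-12.2],[0,0,0],0.4]
    - [[0,-1.5,-12.3],[0,0,0],0.4]
    - [[0,-1.5,-12.3],[0,0,0],0.4]

```text
clock: 39.15
position: [0.5598, 0.1199, 0.0219]
ee_rot: [0.009, 3.14, 0.001]
force: [-0.8, 1.3, -1.4]
width: 0.689
gripper_force: 25.0
```

Call:
jog_arm:
  rows:
    - [[0,0,-0.2],[0,0,0],0.4]
    - [[0,0,-0.2],[0,0,0],0.4]
    - [[0,0,-0.2],[0,0,0],0.85]
    - [[0,0,-0.2],[0,0,0],0.9]
    - [[0,0,-0.2],[0,0,0],0.9]
    - [[0,0,5],[0,0,0],0.95]
    - [[0,0,11],[0,0,0],1]
    - [[-2,5,16],[0,0,0],1]

```text
clock: 40.15
position: [0.5439, 0.1587, 0.1761]
ee_rot: [0.021, 3.138, -0.002]
force: [0.6, 2.1, -0.2]
width: 0.998
gripper_force: 0.0
```

Call:
jog_arm:
  rows:
    - [[-10,25,4],[0,0,0],1]
    - [[-10,25,4],[0,0,0],1]
    - [[-10,25,4],[0,0,0],1]
    - [[-10,25,4],[0,0,0],1]
    - [[-10,25,4],[0,0,0],1]
    - [[-10,25,4],[0,0,0],1]

```text
clock: 40.9
position: [0.441, 0.4134, 0.2131]
ee_rot: [-0.005, -3.141, -0.0]
force: [0.7, -0.6, 0.0]
width: 0.999
gripper_force: 0.0
```

```bash
python3 - <<'E'
from h import *
save('side','s4'); d=save('top','top3')
E
sed -i "s/'top0'/__import__('sys').argv[1]/" m.py m2.py; python3 m.py top3|egrep 'jar|tin|case|brush|san'; python3 m2.py top3|egrep dish; cd pics; python3 -c "
import cv2
a=cv2.imread('top3.png');b=cv2.imread('s4.png');cv2.imwrite('c4.png',cv2.resize(cv2.hconcat([a,b]),(800,300)))"
```

```text
jar 585 zmed 0.064 zmax 0.070 rect c [560.1 118.7] wh [58.4 57.2] a 89.7 mean [560.4 118.7  63.8]
tin 581 zmed 0.058 zmax 0.065 rect c [565.3  17. ] wh [57.4 57.2] a 0.8 mean [565.3  17.4  58.3]
brush 1056 zmed 0.032 zmax 0.042 rect c [ 715.2 -268.1] wh [ 44.9 125.5] a 3.3 mean [ 714.1 -267.4   31.4]
case 1705 zmed 0.043 zmax 0.050 rect c [406.   15.3] wh [ 59.1 144.3] a 1.1 mean [406.6  14.5  42.2]
san 536 zmed 0.093 zmax 0.138 rect c [727.1 247.2] wh [49.4 50.2] a 50.5 mean [722.2 241.2  98.8]
dish [578.9 -83.5] [84.2 63.9] 4.0Traceback (most recent call last):
  File "m2.py", line 11, in <module>
    q,c=reg('switch',(225,175,250,200),lambda h:(h[...,1]>140)&(h[...,2]>120),.047)
        ~~~^^^^^^^^^^^^^^^^^^^^^^^^^^^^^^^^^^^^^^^^^^^^^^^^^^^^^^^^^^^^^^^^^^^^^^^^
  File "m2.py", line 5, in reg
    cs=cv2.findContours(m,cv2.RETR_EXTERNAL,cv2.CHAIN_APPROX_NONE)[0]; c=max(cs,key=cv2.contourArea).reshape(-1,2)
                                                                         ~~~^^^^^^^^^^^^^^^^^^^^^^^^
ValueError: max() iterable argument is empty
```

View pics/c4.png

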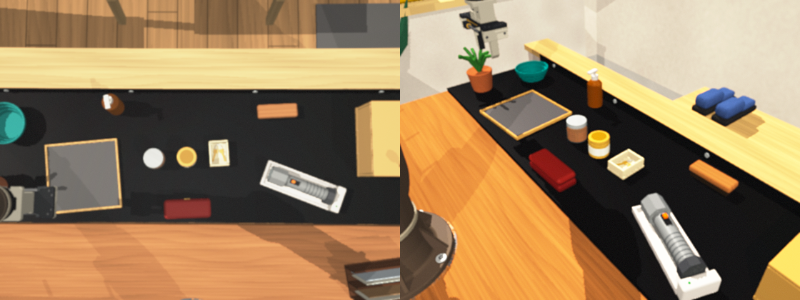

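All three stand back within 2 mm of where they were, the flashlight is in the cradle, and the bystanders have not moved. Handing in.

```bash
python3 -c "
from cell import arm; print(arm.sign_off())"
```

```text
the job is handed in; nothing more can be done
None
```

The flashlight lies in its cradle with its tail at the charging block and its switch up; the jar, dish and tin are back within about 2 mm of where they stood, and the job is handed in (no verdict was returned).

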